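# Make up a check weight on its carrier and hold it up level

### The arm

A 6-joint arm with a two-finger parallel gripper is mounted at the origin on a cart in front of the work surface, level with it; the furniture and walls round the work are solid. World frame = base frame: x ahead of the robot, y to its left, z up, the work surface at z = 0. Lengths are in m, angles in rad, forces in N, time in s.
With the tool pointing down it reaches from about 0.375 to 0.9 m from the base axis. Payload 3.1 kg.
Tool frame: the origin (TCP) lies on the centre line of the jaws, within the pads' length; the fingertips stand 25 mm ahead of it and the grasp point (between the pads) lies 6 mm ahead of it (manip.tips_ahead is the distance from the TCP to the fingertips, in m); z points along the fingers, y is the direction in which the jaws open and shut (so a half turn about z gives the same grasp; the last joint's range is limited). The gripper opens to 85 mm and grips with 20 to 120 N. Pads are 22 mm wide; open, the fingers measure 114 mm over their backs; the gripper's body (76 mm by 85 mm) begins 54 mm behind the grasp point. The pads swing forward as they close: fully open they stand 13 mm farther back than shut.
Start: joints at [-1.411, 0.527, 1.433, -0, 1.181, -0.178], TCP at [0.207, -0.59, 0.256] pointing down, gripper open.
Joint ranges: [-3.08, 3.08], [-0.75, 2.2], [0.22, 2.44], [-1.43, 4.57], [0, 2.65], [-2.85, 2.85]. Speed limits (rad/s): [2.79, 2.79, 3.14, 3.14, 3.14, 3.14].

### API

Orientations are given as a unit quaternion [x, y, z, w].
In Python, from station import manip gives the robot as it stands.
- The arm moves only by the tool play_rows, never from a script. Its argument "steps" is a list that holds one entry, the list of rows, each a list of 6 numbers: the shift along the tool's x, y, z in m, then the turn, a rotation vector about the tool's x, y, z in degrees. In form: [[[x, y, z, rx, ry, rz], ...]]. A call has 1 to 10 rows; each row shifts and turns the commanded pose from where the row before left it, along the tool's axes as they then stand; what a row does not reach is not made up. A row lasts 1/8 s, in which the tool goes at most 62.5 mm and 10.7 degrees, less where a joint would pass 70% of its speed; a pose out of reach is approached as far as the arm can. A call is refused whole if a number of a shift passes 0.0625 or a number of a turn 10.7, either way. A call with a gripper value outside its range is refused whole. "fingers" is the opening, from 0 (shut) to 1 (fully open), set as the call begins (left out, the last holds). The fingers move at their own pace and stop on an object; "squeeze" is the grip in N (left out, the last holds). Time passes only in rows, so rows that do not move let the fingers close. It gives the time, the measured TCP pose, the force and the opening at its end, in the units of the state.
- manip.sense(): the state, without advancing time (a new reading comes with each control period).
- manip.snapshot(name): name is "scene" or "top"; returns a dict with "img" (384x512x3 uint8, red, green, blue), "K" (3x3 intrinsics, pixels), "k1" (the pictures are not rectified: a ray, as slopes to the right and down, at radius r is drawn at 1 + k1 r^2 times it, then the intrinsics apply), "world_from_camera" (4x4, takes a point from camera to world coordinates). Camera axes: x right, y down, z forward; pixel columns grow to the right and rows downward; lengths in m; the calibration is good to about 2 mm. A picture is of the moment at which its call begins. There is no depth.
- manip.sign_off(): hands the job in, once; it reports no verdict.
Trained networks look in a picture, given as the dict that the camera call returned (one of the last four; its "shot" number tells which), for a name from the list of things; names that differ only in an ending like _2 or _b are one class to them, and where a whole thing is asked for, a point or a joint stands for the part that bears it (a point fixed in the world has none). Each returns a list of dicts, best first, with "score" (0 to 1); they miss things now and then, are a little off and sometimes report something else, mostly with a low value. They report only what shows in the picture. A call takes as long as a camera call. They do not tell look-alikes from the thing itself.
- manip.regions_of(label, picture): "pixels" (384x512 bool, what is visible of it) and "rect" ([left, top, right, bottom] in pixels, round what is visible of it).
- manip.pinpoint(label, picture): "point" ([column, row] in pixels: a listed point, or the origin of a listed thing).
The state is a dict: "t": time; "q": joint angles; "qd": joint speeds; "tau": joint torques, N m; "tcp_pos": TCP position; "tool_rot": TCP orientation; "force": force on the tool from outside, world axes, zero at the start; "ft_torque": the same for the moment, N m; "finger_gap": opening from 0.0 (shut) to 1.0 (fully open).
Only numpy, scipy, OpenCV 4.12 (cv2) and the standard library are available. Lean on these libraries where they do the work, as an engineer would, in place of code of your own. Each camera call takes 0.05 s, during which the arm holds its last target.

### The job

Make up the check weight for the balance: thread the wide steel ring down the post of the carrier until it lies fully home on the foot disc, then thread the narrow ring on top of it, fully home, with the carrier standing in its stand meanwhile. Then take the carrier by the bare top of its post, lift it straight up out of its stand and finish while still holding it there above the stand, level and still, its foot about 15 cm (at least 10 cm) above the stand, both rings still home. Leave everything else on the worktop where it is.

Things in the scene. Friction and masses are not known exactly. Their poses are not given: they have to be found in the camera images.
- stand: Grey plastic round cup-like stand fixed to the worktop, 92 across, 11 high, with a shallow recess (76 across, floor 6 above the worktop) in which the carrier's foot stands. Origin: centre of its underside, z up.
- carrier: Steel weight carrier standing loose in the stand, about 0.3 kg: round foot disc 70 across and 8 thick with a plain upright centre post 14 in diameter that rises 59 above the disc (its last 6 tapered to 8 across); whole height 67. Post and disc are one piece. Origin: centre of the disc's underside, z up along the post; the disc's top is at z = 8. A thin dark line round the post, at z = 38.5 to 39.7, marks the top of the full stack.
- carrier_grip (a point): Point on the post's axis 52 above the carrier's underside: middle of the bare part of the post that is left above the two rings (stack top at 38, taper begins at 61, tip at 67). The place to take hold of the carrier; seen from above it is the post.
- wide_center (a point): Centre (half-way up, on the axis) of the wide steel ring weight: outer diameter 56, bore 21, 15 thick, about 0.2 kg, starts lying flat and loose on the worktop. z is its axis.
- narrow_center (a point): Centre (half-way up, on the axis) of the narrow steel ring weight: outer diameter 38, bore 21, 15 thick, about 0.1 kg, starts lying flat and loose on the worktop. z is its axis.
- flask: Bystander, to be left alone: conical glass flask, 63 wide, 109 tall (mm). Origin: centre of its underside.
- small_bottle: Bystander, to be left alone: small glass bottle with blue cap, 46 wide, 86 tall (mm). Origin: centre of its underside.
- tape: Bystander, to be left alone: roll of beige tape lying flat, 64 wide, 18 tall (mm). Origin: centre of its underside.
- dish: Bystander, to be left alone: round clear petri dish, 63 wide, 15 tall (mm). Origin: centre of its underside.
- marker: Bystander, to be left alone: marker pen lying roughly along x, 140 long, 15 wide (mm). Origin: centre of its underside.
- tweezers: Bystander, to be left alone: steel tweezers lying roughly along x, 122 long (mm). Origin: centre of its underside.
- timer: Bystander, to be left alone: small white timer with two keys, lying flat, 66 x 66 x 18 (mm). Origin: centre of its underside.
There are look-alikes about, which are no part of the job. There is more than one size of the carrier; the job needs the larger.

How it is judged:
On the way, in this order (a step that is already met when the one before it is completed fails the run):
1. the wide ring lies fully home on the foot disc, the carrier standing in its stand (horizontal distance between wide_center and carrier below 0.007 m and z of wide_center in the frame of carrier between 0.0125 and 0.0185 m and angle between the z axis of wide_center and the z axis of carrier, either way round below 0.08 rad and horizontal distance between carrier and stand below 0.006 m and z of carrier in the frame of stand below 0.009 m and angle between carrier's own z axis and vertical below 0.08 rad), for 0.2 s.
2. the narrow ring lies fully home on the wide ring, the carrier still in its stand (all of step 1 and horizontal distance between narrow_center and carrier below 0.007 m and z of narrow_center in the frame of carrier between 0.0275 and 0.0335 m and angle between the z axis of narrow_center and the z axis of carrier, either way round below 0.08 rad), for 0.2 s.
At the end, for the whole second after the job is handed in: Fingers hold the carrier (over 2 N), underside over 10 cm above the stand's, axis within 6 cm of the stand's, tilt under 0.10 rad, under 2 cm/s and 0.2 rad/s; wide ring on the disc, narrow ring on it, each within 3 mm of home height, 7 mm of the axis, 0.08 rad of flat (horizontal distance between each of wide_center, narrow_center and carrier below 0.007 m and z of wide_center in the frame of carrier between 0.0125 and 0.0185 m and angle between the z axis of each of wide_center, narrow_center and the z axis of carrier, either way round below 0.08 rad and z of narrow_center in the frame of carrier between 0.0275 and 0.0335 m and z of carrier in the frame of stand above 0.1 m and horizontal distance between carrier and stand below 0.06 m and angle between carrier's own z axis and vertical below 0.1 rad and linear speed of carrier below 0.02 m/s and angular speed of carrier below 0.2 rad/s and contact force between the fingers and carrier above 2 N); the arm keeps its last pose, push and grip.
It fails at once if a bystander is moved by more than 3 cm (distance of any of flask, small_bottle, tape, dish, marker, tweezers, timer from where it was at the start of the episode above 0.03 m).
It also fails if it takes over 67 s, if anything falls off the work surface, if the arm or the gripper's body presses on something with over 40 N, if the wrist force passes 120 N, or if a joint passes its speed limit or range.

## Working session

There is one attempt and no reset: what is moved stays moved. The work goes in short steps, Python scripts to look and compute and a tool call to move; the robot and the scene stay as the last step left them, time stands still between calls to the robot, and variables do not carry over. Pictures are saved under pics/ and viewed, and the job is handed in when it is done.

Besides the shell and the picture viewer there is one more tool, called after "Request:" as name([rows], argument=value, ...), one row to a line, values as JSON. play_rows: Moves the arm, as the interface text tells. Its arguments: {"type":"object","properties":{"steps":{"type":"array"},"fingers":{"type":"number"},"squeeze":{"type":"number"}},"required":["steps"]}

```bash
ls; mkdir -p pics
cat > h.py <<'E'
import numpy as np, cv2
from station import manip
def save(p,name):
    cv2.imwrite('pics/'+name,cv2.cvtColor(p['img'],cv2.COLOR_RGB2BGR))
def ray(p,uv):
    K=np.array(p['K']);k1=p['k1'];T=np.array(p['world_from_camera'])
    d=np.array([k1,0,0,0]+[0]*0,float)
    u=cv2.undistortPoints(np.array([[uv]],float),K,d)[0,0]
    v=T[:3,:3]@np.array([u[0],u[1],1.0]);return T[:3,3],v
def at_z(p,uv,z):
    o,v=ray(p,uv);return o+v*(z-o[2])/v[2]
def proj(p,X):
    T=np.linalg.inv(np.array(p['world_from_camera']))
    c=T[:3,:3]@np.array(X)+T[:3,3]
    r,_=cv2.projectPoints(c.reshape(1,1,3),np.zeros(3),np.zeros(3),np.array(p['K']),np.array([p['k1'],0,0,0]));return r[0,0]
E
python3 - <<'E'
from h import *
s=manip.sense();print(s)
for n in('scene','top'):
    p=manip.snapshot(n);save(p,n+'0.png');print(n,p['K'],p['k1'],p['world_from_camera'])
    for l in('stand','carrier','carrier_grip','wide_center','narrow_center','flask','small_bottle','tape','dish','marker','tweezers','timer'):
        print(l,[(np.round(d['point'],1),round(d['score'],2)) for d in manip.pinpoint(l,p)])
    for l in ('carrier','wide_center','narrow_center'): print(l,[(np.round(d['rect'],1),round(d['score'],2)) for d in manip.regions_of(l,p)])
E
```

```text
pics
{'t': 0.0, 'q': array([-1.41154044e+00,  5.28484859e-01,  1.43389062e+00, -7.52852522e-06,
        1.18137985e+00, -1.78534163e-01]), 'qd': array([ 1.22004225e-03, -1.15521880e-04,  8.18374926e-04,  3.90332510e-04,
       -1.61213470e-05, -5.33653218e-04]), 'tau': array([ 7.94629086e-04, -4.42342722e+01, -1.78023058e+01, -1.41353648e-04,
        8.62613611e-03,  3.33668154e-06]), 'tcp_pos': array([ 0.20702756, -0.58902477,  0.25532578]), 'tool_rot': array([ 9.85770291e-01,  1.68094511e-01,  6.94224807e-06, -1.08131787e-03]), 'force': array([-0.09665302,  0.52668338, -0.37360117]), 'ft_torque': array([-0.01362571, -0.01073761, -0.01848511]), 'finger_gap': 0.9961690194521764}
scene [[459.02369529   0.         254.40671764]
 [  0.         459.02369529 191.40041237]
 [  0.           0.           1.        ]] -0.005631122147720669 [[-0.73238535 -0.43078838  0.52728842 -0.09737649]
 [-0.68066832  0.44344088 -0.58313877  0.69870426]
 [ 0.01738817 -0.78599081 -0.61799361  0.80555308]
 [ 0.          0.          0.          1.        ]]
stand [(array([321.2, 187.7]), 0.74), (array([339.3,
[... 1261 characters left out ...]
ay([299.9, 208.7]), 0.51)]
wide_center []
narrow_center [(array([189.1, 203.6]), 0.74), (array([336. , 206.5]), 0.47), (array([261.9, 200.4]), 0.44)]
flask [(array([241.9, 141.3]), 0.75), (array([341. , 206.7]), 0.44)]
small_bottle [(array([331.7, 139.5]), 0.52)]
tape [(array([287.7, 146.4]), 0.7)]
dish [(array([367.9, 246.4]), 0.72), (array([241.4, 143.6]), 0.45)]
marker [(array([138.5, 222.4]), 0.81)]
tweezers [(array([381.7, 198.8]), 0.61)]
timer [(array([132.2, 158.8]), 0.86)]
carrier [(array([327. , 195.7, 353.3, 221.5]), 0.8), (array([295.1, 199.5, 308. , 215.6]), 0.5)]
wide_center [(array([180.4, 195.5, 200.1, 218.2]), 0.53)]
narrow_center [(array([261. , 197.7, 264.4, 206.9]), 0.39)]
```

Run:
```python
import cv2
a=cv2.imread('pics/top0.png');b=cv2.imread('pics/scene0.png')
cv2.imwrite('pics/topc.png',cv2.resize(a[110:280,100:420],None,fx=2.5,fy=2.5,interpolation=3))
cv2.imwrite('pics/scenec.png',cv2.resize(b[130:340,90:400],None,fx=2.5,fy=2.5,interpolation=3))
```

```text
(no output)
```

View pics/topc.png

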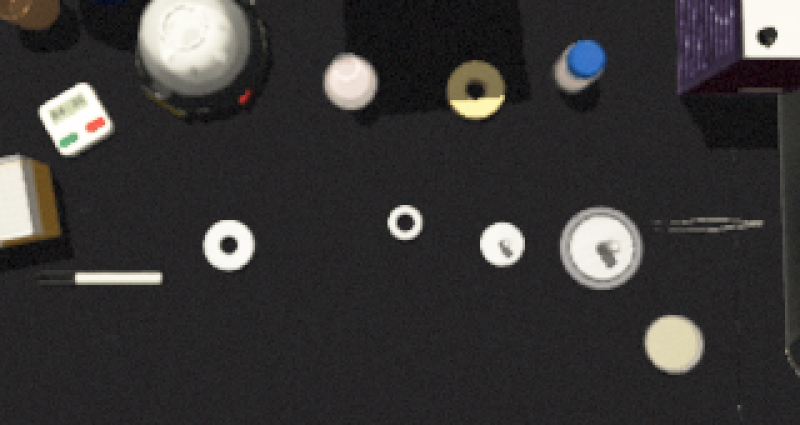

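View pics/scenec.png

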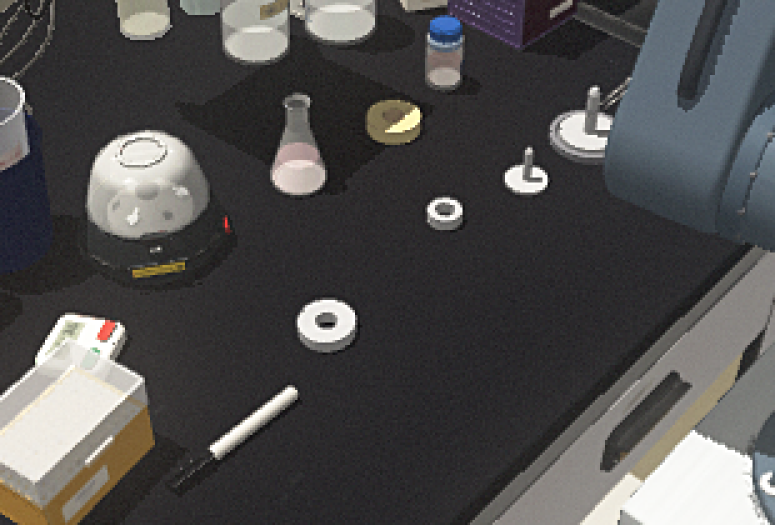

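The top view shows the wide ring at (191,208) and the narrow ring at (262,199). The decoy small carrier is at (300,207). The larger carrier stands in its stand at (340,208). Next I'll measure these precisely.

Run:
```python
from h import *
p=manip.snapshot('top');g=cv2.cvtColor(p['img'],cv2.COLOR_RGB2GRAY)
for nm,c,r in(('wide',(191,208),17),('narrow',(262,199),13)):
    o=at_z(p,c,0.015)
    # render a metric patch at z=.015 and fit
    N=200;sc=0.0005
    xs=o[0]+(np.arange(N)-N/2)*sc; ys=o[1]+(np.arange(N)-N/2)*sc
    M=np.array([[proj(p,(x,y,0.015)) for y in ys] for x in xs]).astype(np.float32)
    P=cv2.remap(g,M[...,0],M[...,1],cv2.INTER_CUBIC)
    m=(P>120).astype(np.uint8)
    cs,h=cv2.findContours(m,cv2.RETR_CCOMP,cv2.CHAIN_APPROX_NONE)
    for k in cs:
        if len(k)>40:
            (a,b),rad=cv2.minEnclosingCircle(k);e=cv2.fitEllipse(k)
            print(nm,'ell',np.round([o[0]+(e[0][1]-N/2)*sc,o[1]+(e[0][0]-N/2)*sc],4),np.array(e[1])*sc)
for lab in('wide_center','narrow_center','stand','carrier','carrier_grip'):
    for z in (0,.006,.0075,.058): 
        print(lab,z,[np.round(at_z(p,d['point'],z)[:2],4) for d in manip.pinpoint(lab,p)][:2])
crop=p['img'][185:232,315:367];cv2.imwrite('pics/car.png',cv2.resize(cv2.cvtColor(crop,cv2.COLOR_RGB2BGR),None,fx=12,fy=12,interpolation=0))
p=manip.snapshot('scene');print('scene wide',[at_z(p,d['point'],.0075) for d in manip.pinpoint('wide_center',p)],[at_z(p,d['point'],.0075) for d in manip.pinpoint('narrow_center',p)])
```

```text
wide ell [0.4649 0.1891] [0.05651873 0.05688043]
wide ell [0.4649 0.1891] [0.0188518  0.01922132]
narrow ell [ 0.4906 -0.0071] [0.03846919 0.03852733]
narrow ell [ 0.4906 -0.0072] [0.01902291 0.01950434]
wide_center 0 [array([0.4679, 0.1913])]
wide_center 0.006 [array([0.4678, 0.1903])]
wide_center 0.0075 [array([0.4677, 0.19  ])]
wide_center 0.058 [array([0.4665, 0.1814])]
narrow_center 0 [array([ 0.4844, -0.0156])]
narrow_center 0.006 [array([ 0.4841, -0.0155])]
narrow_center 0.0075 [array([ 0.4841, -0.0154])]
narrow_center 0.058 [array([ 0.482 , -0.0138])]
stand 0 [array([ 0.4672, -0.2191])]
stand 0.006 [array([ 0.467 , -0.2177])]
stand 0.0075 [array([ 0.467 , -0.2173])]
stand 0.058 [array([ 0.4658, -0.2056])]
carrier 0 [array([ 0.4669, -0.2227]), array([ 0.4757, -0.1252])]
carrier 0.006 [array([ 0.4668, -0.2213]), array([ 0.4755, -0.1243])]
carrier 0.0075 [array([ 0.4667, -0.2209]), array([ 0.4754, -0.1241])]
carrier 0.058 [array([ 0.4655, -0.2091]), array([ 0.4737, -0.1171])]
carrier_grip 0 [array([ 0.4677, -0.1138]), array([ 0.4639, -0.2373])]
carrier_grip 0.006 [array([ 0.4676, -0.1131]), array([ 0.4637, -0.2358])]
carrier_grip 0.0075 [array([ 0.4675, -0.1129]), array([ 0.4637, -0.2355])]
carrier_grip 0.058 [array([ 0.4663, -0.1064]), array([ 0.4626, -0.2228])]
scene wide [array([0.45954682, 0.19920461, 0.0075    ])] [array([ 0.48417439, -0.00630649,  0.0075    ])]
```

View pics/car.png

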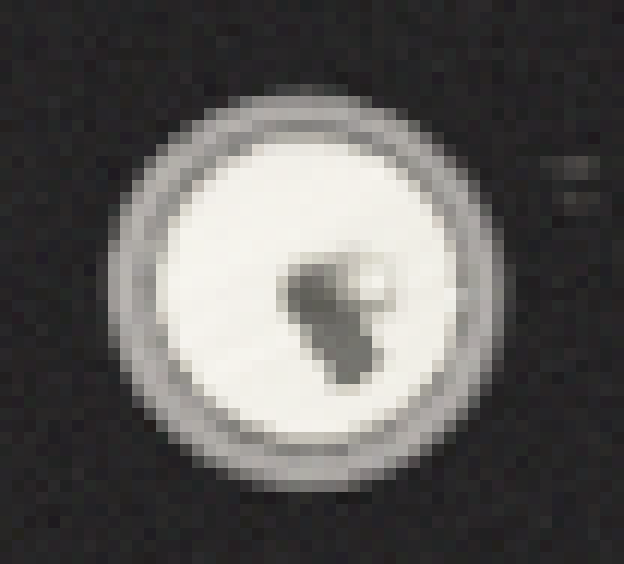

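```bash
cat >> h.py <<'E'
def fit(p,c,z,thr,N=240,sc=0.0005):
    g=cv2.cvtColor(p['img'],cv2.COLOR_RGB2GRAY);o=at_z(p,c,z)
    xs=o[0]+(np.arange(N)-N/2)*sc; ys=o[1]+(np.arange(N)-N/2)*sc
    M=np.array([[proj(p,(x,y,z)) for y in ys] for x in xs]).astype(np.float32)
    P=cv2.remap(g,M[...,0],M[...,1],cv2.INTER_CUBIC)
    m=(P>thr).astype(np.uint8)
    cs,h=cv2.findContours(m,cv2.RETR_CCOMP,cv2.CHAIN_APPROX_NONE);out=[]
    for k in cs:
        if len(k)>50:
            e=cv2.fitEllipse(k);out.append(np.round([o[0]+(e[0][1]-N/2)*sc,o[1]+(e[0][0]-N/2)*sc,e[1][0]*sc,e[1][1]*sc],4))
    return out
E
python3 - <<'E'
from h import *
p=manip.snapshot('top')
print('disc',fit(p,(341,208),.014,200)); print('stand',fit(p,(341,208),.011,85)); print('tip',at_z(p,(345.8,208.3),.073))
for w in((.4645,-.2305),(.467,-.230)): print(proj(p,(*w,.073)),proj(p,(*w,.014)))
E
```

```text
disc [array([ 0.4633, -0.2258,  0.0678,  0.0682]), array([ 0.4567, -0.232 ,  0.0224,  0.0323])]
stand [array([ 0.4631, -0.2258,  0.0921,  0.0926])]
tip [ 0.46284009 -0.22616811  0.073     ]
[347.44222575 207.66976178] [341.8958255  208.15825225]
[347.23352539 206.71332732] [341.70049079 207.25779391]
```

Request:
play_rows([
  [[0,0,0,0,0,-10.1],[0,0,0,0,0,-10.1],[0,0,0,0,0,-10.1],[0,0,0,0,0,-10.1],[0,0,0,0,0,-10.1],[0,0,0,0,0,-10.1],[0,0,0,0,0,-10],[0.04,0.04,0,0,0,0],[0.04,0.04,0,0,0,0],[0.04,0.04,0,0,0,0]],
], fingers=1.0, squeeze=40)

```text
t: 4.1
tcp_pos: [0.3282, -0.4687, 0.2564]
tool_rot: [0.708, 0.706, 0.0, 0.0]
force: [1.1, -0.9, 0.2]
finger_gap: 0.997
```

```bash
cat >> h.py <<'E'
from scipy.spatial.transform import Rotation as Ro
def delta(X):
    s=manip.sense();R=Ro.from_quat(s['tool_rot']).as_matrix()
    want=np.array([[0,1,0],[1,0,0],[0,0,-1.]])
    print('t',s['t'],'tcp',np.round(s['tcp_pos'],4),'gap',round(s['finger_gap'],3),'F',np.round(s['force'],1))
    print('shift',np.round(R.T@(np.array(X)-s['tcp_pos']),4),'turn',np.round(Ro.from_matrix(R.T@want).as_rotvec(degrees=True),2))
E
python3 -c "
from h import *
print(manip.tips_ahead);delta((.4649,.1891,.12))"
```

```text
0.025
t 4.1 tcp [ 0.3282 -0.4687  0.2564] gap 0.997 F [ 1.1 -0.9  0.2]
shift [0.6581 0.1355 0.1362] turn [ 0.02  0.02 -0.1 ]
```

Request:
play_rows([
  [[0.05,0.027,0,0,0,-0.1],[0.05,0.027,0,0,0,0],[0.05,0.027,0,0,0,0],[0.05,0.027,0,0,0,0],[0.05,0.0275,0,0,0,0],[0.05,0,0,0,0,0],[0.05,0,0,0,0,0],[0.05,0,0,0,0,0],[0.05,0,0,0,0,0],[0.05,0,0,0,0,0]],
], fingers=0.8)

```text
t: 5.35
tcp_pos: [0.4625, 0.0319, 0.2566]
tool_rot: [0.707, 0.707, 0.0, 0.0]
force: [0.9, -0.5, -0.3]
finger_gap: 0.806
```

Request:
play_rows([
  [[0.05,0,0.04,0,0,0],[0.05,0,0.04,0,0,0],[0.05,0,0.04,0,0,0],[0.008,0,0.016,0,0,0],[0,0,0,0,0,0],[0,0,0,0,0,0]],
])

```text
t: 6.1
tcp_pos: [0.4631, 0.1838, 0.1241]
tool_rot: [0.707, 0.707, 0.001, 0.001]
force: [1.0, -0.1, 0.7]
finger_gap: 0.797
```

```bash
python3 -c "
from h import *
delta((.4649,.1891,.035))
p=manip.snapshot('scene');save(p,'s1.png')
p=manip.snapshot('top');save(p,'t1.png')
"
```

```text
t 6.1 tcp [0.4631 0.1838 0.1241] gap 0.797 F [ 1.  -0.1  0.7]
shift [0.0053 0.0016 0.0891] turn [ 0.1  -0.   -0.02]
```

View pics/s1.png

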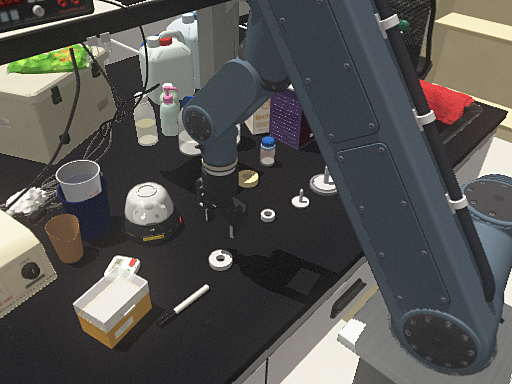

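Request:
play_rows([
  [[0.0053,0.0016,0.02,0,0,0],[0,0,0.03,0,0,0],[0,0,0.03,0,0,0],[0,0,0.0,0,0,0],[0,0,0.004,0,0,0],[0,0,0.003,0,0,0],[0,0,0.0,0,0,0],[0,0,0.0,0,0,0]],
])

```text
t: 7.2
tcp_pos: [0.4641, 0.1901, 0.0367]
tool_rot: [0.707, 0.707, 0.0, 0.0]
force: [0.2, 0.1, 0.5]
finger_gap: 0.801
```

```bash
python3 -c "
from h import *
delta((.4649,.1891,.025))
p=manip.snapshot('scene');save(p,'s2.png')
i=cv2.cvtColor(p['img'],cv2.COLOR_RGB2BGR)[200:300,170:290];cv2.imwrite('pics/s2c.png',cv2.resize(i,None,fx=6,fy=6,interpolation=3))
"
```

```text
t 7.2 tcp [0.4641 0.1901 0.0367] gap 0.801 F [0.2 0.1 0.5]
shift [-0.001   0.0008  0.0117] turn [ 0.05 -0.01  0.06]
```

View pics/s2c.png

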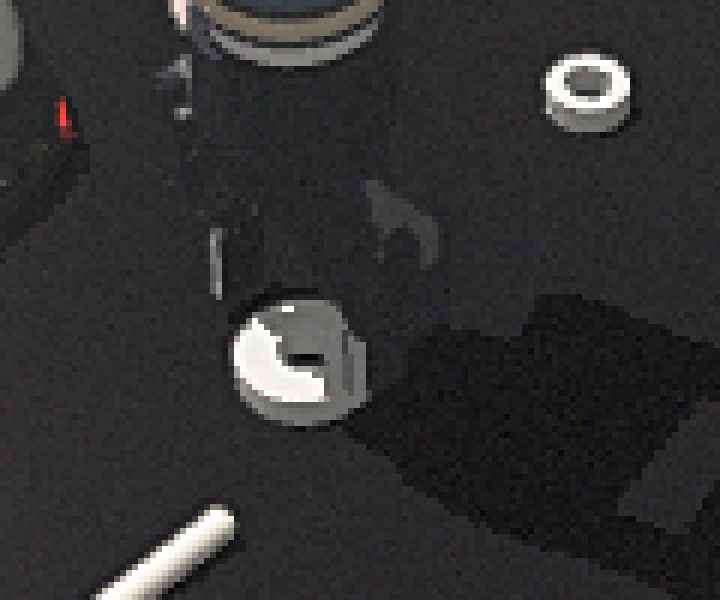

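Request:
play_rows([
  [[-0.001,0.0008,0.003,0,0,0],[0,0,0.003,0,0,0],[0,0,0.002,0,0,0],[0,0,0,0,0,0]],
], fingers=0.72)

```text
t: 7.75
tcp_pos: [0.4644, 0.189, 0.0279]
tool_rot: [0.707, 0.707, -0.0, -0.0]
force: [-0.0, -0.1, -0.1]
finger_gap: 0.719
```

Request:
play_rows([
  [[0,0,0.002,0,0,0],[0,0,0.002,0,0,0],[0,0,0,0,0,0],[0,0,0,0,0,0]],
])

```text
t: 8.25
tcp_pos: [0.4646, 0.1891, 0.0242]
tool_rot: [0.707, 0.707, -0.0, -0.0]
force: [-0.8, -0.4, -0.4]
finger_gap: 0.721
```

Request:
play_rows([
  [[0,0,0.002,0,0,0],[0,0,0.002,0,0,0],[0,0,0,0,0,0],[0,0,0,0,0,0]],
])

```text
t: 8.75
tcp_pos: [0.4646, 0.1891, 0.0201]
tool_rot: [0.707, 0.707, -0.0, -0.0]
force: [0.1, -0.6, 0.0]
finger_gap: 0.718
```

Request:
play_rows([
  [[0,0,0.002,0,0,0],[0,0,0,0,0,0],[0,0,0,0,0,0]],
])

```text
t: 9.12
tcp_pos: [0.4647, 0.1891, 0.0196]
tool_rot: [0.707, 0.707, 0.0, 0.0]
force: [-2.2, -0.2, 12.3]
finger_gap: 0.721
```

Request:
play_rows([
  [[0,0,-0.006,0,0,0],[0,0,0,0,0,0]],
])

```text
t: 9.38
tcp_pos: [0.4649, 0.1891, 0.0246]
tool_rot: [0.707, 0.707, 0.0, 0.0]
force: [-0.7, -0.1, -0.3]
finger_gap: 0.719
```

Request:
play_rows([
  [[0,0,0,0,0,0],[0,0,0,0,0,0],[0,0,0,0,0,0],[0,0,0,0,0,0],[0,0,0,0,0,0]],
], fingers=0.4, squeeze=40)

```text
t: 10.0
tcp_pos: [0.4644, 0.1891, 0.0249]
tool_rot: [0.707, 0.708, -0.0, 0.0]
force: [-1.3, -0.4, 9.7]
finger_gap: 0.638
```

Request:
play_rows([
  [[0,0,-0.01,0,0,0],[0,0,-0.03,0,0,0],[0,0,-0.04,0,0,0],[0,0,-0.03,0,0,0],[0,0,0,0,0,0],[0,0,0,0,0,0]],
])

```text
t: 10.75
tcp_pos: [0.4638, 0.1889, 0.1334]
tool_rot: [0.707, 0.707, -0.001, -0.001]
force: [-0.5, -1.1, -3.0]
finger_gap: 0.638
```

```bash
python3 -c "
from h import *
delta((.4632,-.2258,.15))
p=manip.snapshot('scene');save(p,'s3.png')
i=cv2.cvtColor(p['img'],cv2.COLOR_RGB2BGR)[180:280,170:290];cv2.imwrite('pics/s3c.png',cv2.resize(i,None,fx=6,fy=6,interpolation=3))
"
```

```text
t 10.75 tcp [0.4638 0.1889 0.1334] gap 0.638 F [-0.5 -1.1 -3. ]
shift [-0.4147 -0.001  -0.0165] turn [-0.11  0.02  0.05]
```

View pics/s3c.png

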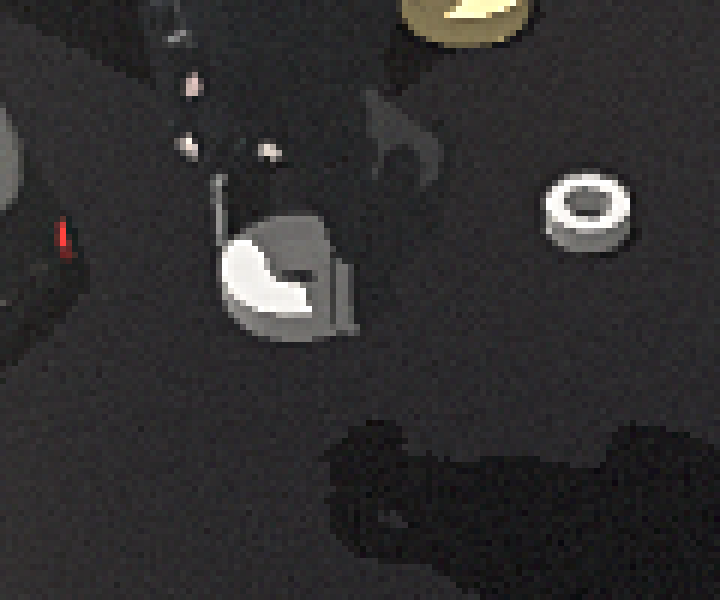

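Request:
play_rows([
  [[-0.04,0,-0.02,0,0,0],[-0.047,0,0,0,0,0],[-0.047,0,0,0,0,0],[-0.047,0,0,0,0,0],[-0.047,0,0,0,0,0],[-0.047,0,0,0,0,0],[-0.047,0,0,0,0,0],[-0.047,0,0,0,0,0],[-0.045,0,0,0,0,0]],
])

```text
t: 11.92
tcp_pos: [0.4641, -0.2261, 0.1524]
tool_rot: [0.707, 0.707, -0.0, -0.002]
force: [0.8, 0.9, -2.1]
finger_gap: 0.639
```

Request:
play_rows([
  [[0,0,0,0,0,0],[0,0,0,0,0,0],[0,0,0,0,0,0]],
])

```text
t: 12.3
tcp_pos: [0.4643, -0.2232, 0.1534]
tool_rot: [0.706, 0.708, -0.0, -0.001]
force: [-0.7, 0.5, -3.4]
finger_gap: 0.637
```

```bash
python3 -c "
from h import *
delta((.4632,-.2258,.11))
p=manip.snapshot('scene');save(p,'s4.png')
p=manip.snapshot('top');save(p,'t4.png')
i=cv2.cvtColor(p['img'],cv2.COLOR_RGB2BGR)[150:260,290:410];cv2.imwrite('pics/t4c.png',cv2.resize(i,None,fx=5,fy=5,interpolation=3))
"
```

```text
t 12.3 tcp [ 0.4643 -0.2232  0.1534] gap 0.637 F [-0.7  0.5 -3.4]
shift [-0.0026 -0.001   0.0434] turn [-0.13 -0.11  0.13]
```

View pics/s4.png

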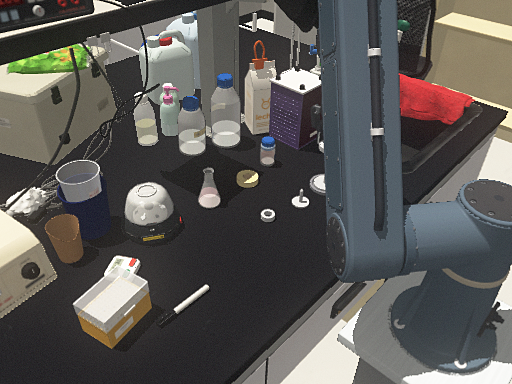

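View pics/t4c.png

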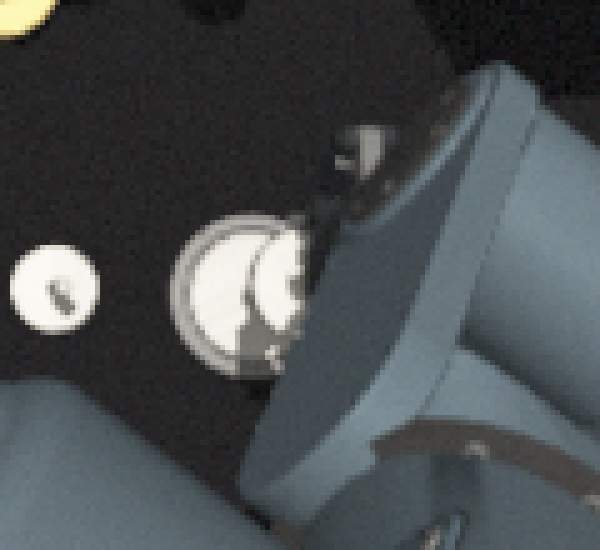

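Run:
```python
from h import *
p=manip.snapshot('top');i=cv2.cvtColor(p['img'],cv2.COLOR_RGB2BGR)
c=np.array([.4643,-.2232])
for z in(.143,.128):
    for r in(.028,.0105):
        for a in np.arange(0,360,10):
            q=proj(p,(c[0]+r*np.cos(np.radians(a)),c[1]+r*np.sin(np.radians(a)),z))
            i[int(round(q[1])),int(round(q[0]))]=(0,0,255) if z>.13 else (0,255,0)
cv2.imwrite('pics/t5c.png',cv2.resize(i[180:235,320:375],None,fx=10,fy=10,interpolation=0))
i=cv2.cvtColor(p['img'],cv2.COLOR_RGB2BGR)
cv2.imwrite('pics/t5d.png',cv2.resize(i[180:235,320:375],None,fx=10,fy=10,interpolation=0))
```

```text
(no output)
```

View pics/t5c.png

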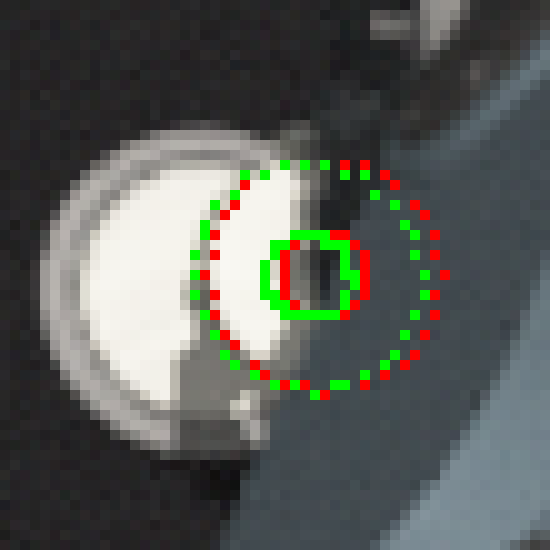

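View pics/t5d.png

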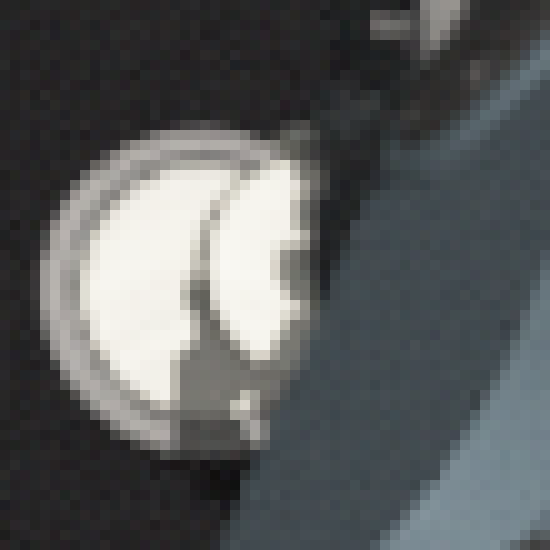

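Request:
play_rows([
  [[-0.0026,-0.001,0,0,0,0],[0,0,0.02,0,0,0],[0,0,0.02,0,0,0],[0,0,0.008,0,0,0],[0,0,0,0,0,0],[0,0,0,0,0,0]],
])

```text
t: 13.2
tcp_pos: [0.4644, -0.2279, 0.1068]
tool_rot: [0.707, 0.707, 0.0, 0.001]
force: [0.2, -0.2, -2.8]
finger_gap: 0.636
```

```bash
python3 -c "
from h import *
delta((.4632,-.2258,.08))"
```

```text
t 13.2 tcp [ 0.4644 -0.2279  0.1068] gap 0.636 F [ 0.2 -0.2 -2.8]
shift [ 0.0021 -0.0013  0.0268] turn [0.06 0.05 0.06]
```

Request:
play_rows([
  [[0.0018,-0.0012,0,0,0,0],[0,0,0.006,0,0,0],[0,0,0.004,0,0,0],[0,0,0,0,0,0],[0,0,0,0,0,0]],
])

```text
t: 13.82
tcp_pos: [0.4628, -0.2258, 0.0961]
tool_rot: [0.707, 0.707, -0.0, -0.0]
force: [-0.5, -0.4, -3.1]
finger_gap: 0.639
```

```bash
python3 -c "
from h import *
delta((.4632,-.2258,.0415))"
```

```text
t 13.825 tcp [ 0.4628 -0.2258  0.0961] gap 0.639 F [-0.5 -0.4 -3.1]
shift [-0.      0.0004  0.0546] turn [-0.01 -0.01  0.05]
```

Request:
play_rows([
  [[0,0.0004,0.005,0,0,0],[0,0,0.005,0,0,0],[0,0,0.004,0,0,0],[0,0,0,0,0,0]],
])

```text
t: 14.32
tcp_pos: [0.463, -0.2256, 0.0817]
tool_rot: [0.707, 0.707, -0.0, -0.001]
force: [0.3, -0.1, -2.8]
finger_gap: 0.639
```

Request:
play_rows([
  [[0,0,0.01,0,0,0],[0,0,0.01,0,0,0],[0,0,0.01,0,0,0],[0,0,0.005,0,0,0],[0,0,0.003,0,0,0],[0,0,0,0,0,0],[0,0,0,0,0,0]],
])

```text
t: 15.2
tcp_pos: [0.4634, -0.2259, 0.0444]
tool_rot: [0.707, 0.707, 0.0, 0.0]
force: [-0.2, -0.5, -2.9]
finger_gap: 0.634
```

Still free. I'll go down in small steps until it touches, to find the home height.

Request:
play_rows([
  [[0,0,0.002,0,0,0],[0,0,0.002,0,0,0],[0,0,0,0,0,0],[0,0,0,0,0,0]],
])

```text
t: 15.7
tcp_pos: [0.4632, -0.2257, 0.0402]
tool_rot: [0.707, 0.707, -0.0, -0.0]
force: [0.3, 1.4, -3.1]
finger_gap: 0.634
```

Request:
play_rows([
  [[0,0,0,0,0,0],[0,0,0,0,0,0],[0,0,0,0,0,0],[0,0,0,0,0,0],[0,0,0,0,0,0]],
], fingers=0.8)

```text
t: 16.32
tcp_pos: [0.4632, -0.2258, 0.0402]
tool_rot: [0.707, 0.707, 0.0, 0.0]
force: [0.2, 0.1, -0.2]
finger_gap: 0.799
```

Request:
play_rows([
  [[0,0,-0.02,0,0,0],[0,0,-0.03,0,0,0],[0,0,-0.04,0,0,0],[0.02,0,-0.02,0,0,0],[0.05,0.005,0,0,0,0],[0.05,0.005,0,0,0,0],[0.05,0.005,0,0,0,0],[0.05,0.012,0,0,0,0],[0,0,0,0,0,0],[0,0,0,0,0,0]],
], fingers=0.6)

```text
t: 17.58
tcp_pos: [0.4899, -0.0058, 0.1502]
tool_rot: [0.706, 0.708, -0.0, 0.0]
force: [-0.1, 0.1, -0.2]
finger_gap: 0.6
```

Run:
```python
from h import *
delta((.4906,-.0071,.05))
p=manip.snapshot('top');i=cv2.cvtColor(p['img'],cv2.COLOR_RGB2BGR)
cv2.imwrite('pics/t6.png',cv2.resize(i[150:260,240:400],None,fx=5,fy=5,interpolation=3))
print('wide at',fit(p,(341,208),.029,215),fit(p,(341,208),.011,85))
p=manip.snapshot('scene');i=cv2.cvtColor(p['img'],cv2.COLOR_RGB2BGR)
cv2.imwrite('pics/s6.png',cv2.resize(i[140:260,230:390],None,fx=5,fy=5,interpolation=3))
```

```text
t 17.575 tcp [ 0.4899 -0.0058  0.1502] gap 0.6 F [-0.1  0.1 -0.2]
shift [-0.0012  0.0007  0.1002] turn [-0.    0.02  0.11]
wide at [array([ 0.463 , -0.2222,  0.0657,  0.0663]), array([ 0.4614, -0.2272,  0.0224,  0.0339]), array([ 0.463 , -0.222 ,  0.0534,  0.0578])] [array([ 0.4631, -0.2258,  0.0922,  0.0926])]
```

View pics/t6.png

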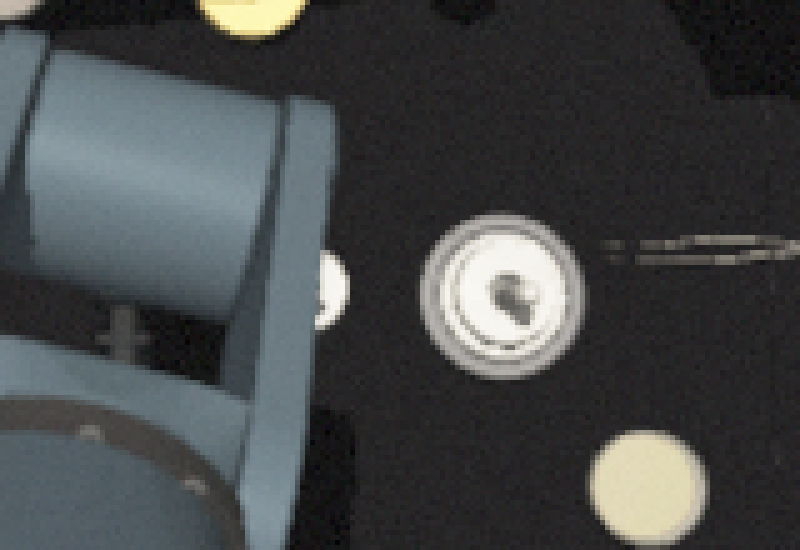

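View pics/s6.png

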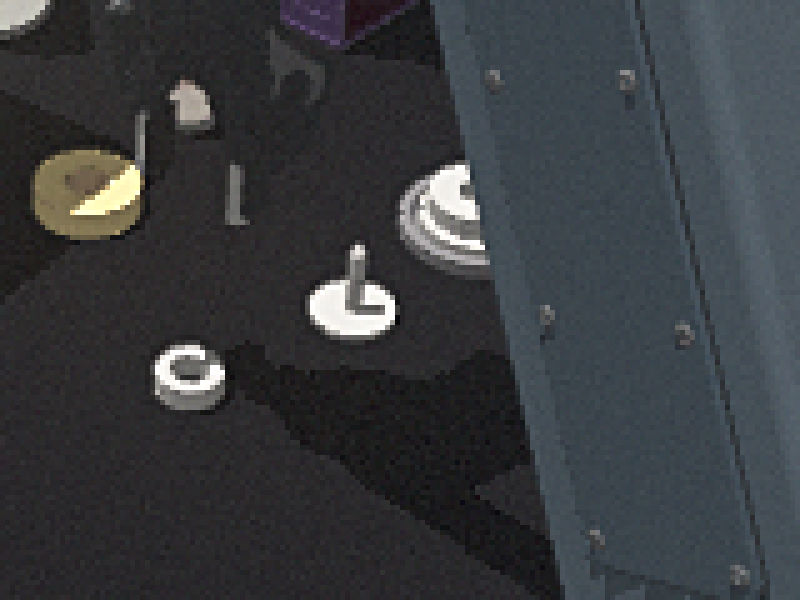

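Request:
play_rows([
  [[-0.0012,0.0007,0.04,0,0,0],[0,0,0.04,0,0,0],[0,0,0.03,0,0,0],[0,0,0.006,0,0,0],[0,0,0.004,0,0,0],[0,0,0,0,0,0],[0,0,0,0,0,0]],
], fingers=0.52)

```text
t: 18.55
tcp_pos: [0.4913, -0.0071, 0.0311]
tool_rot: [0.707, 0.707, 0.001, 0.001]
force: [-0.1, -0.3, 0.4]
finger_gap: 0.521
```

Request:
play_rows([
  [[0,0,0.002,0,0,0],[0,0,0.002,0,0,0],[0,0,0,0,0,0],[0,0,0,0,0,0]],
])

```text
t: 19.05
tcp_pos: [0.4907, -0.0069, 0.0262]
tool_rot: [0.707, 0.707, -0.0, -0.0]
force: [0.0, -0.7, 0.1]
finger_gap: 0.518
```

Request:
play_rows([
  [[0,0,0,0,0,0],[0,0,0,0,0,0],[0,0,0,0,0,0],[0,0,0,0,0,0],[0,0,0,0,0,0]],
], fingers=0.2, squeeze=40)

```text
t: 19.68
tcp_pos: [0.4905, -0.0069, 0.0265]
tool_rot: [0.707, 0.707, -0.0, -0.0]
force: [-1.1, 0.9, 5.6]
finger_gap: 0.42
```

Request:
play_rows([
  [[0,0,-0.01,0,0,0],[0,0,-0.04,0,0,0],[0,0,-0.04,0,0,0],[0,0,-0.03,0,0,0],[-0.04,-0.005,-0.006,0,0,0],[-0.045,-0.005,0,0,0,0],[-0.045,-0.005,0,0,0,0],[-0.045,-0.007,0,0,0,0],[-0.035,-0.005,0,0,0,0],[-0.009,0,0,0,0,0]],
])

```text
t: 20.92
tcp_pos: [0.4637, -0.2281, 0.1524]
tool_rot: [0.708, 0.706, 0.0, 0.001]
force: [1.0, -0.4, -1.1]
finger_gap: 0.429
```

Request:
play_rows([
  [[0,0,0,0,0,0],[0,0,0,0,0,0],[0,0,0,0,0,0]],
])

```text
t: 21.3
tcp_pos: [0.4639, -0.2246, 0.1522]
tool_rot: [0.706, 0.708, 0.0, -0.0]
force: [-0.1, 1.2, -1.2]
finger_gap: 0.424
```

Run:
```python
from h import *
delta((.4632,-.2258,.11))
s=manip.sense()
p=manip.snapshot('top');i=cv2.cvtColor(p['img'],cv2.COLOR_RGB2BGR);j=i.copy()
c=s['tcp_pos'];zb=c[2]-.0265
for z in(zb+.015,zb):
    for r in(.019,.0105):
        for a in np.arange(0,360,15):
            q=proj(p,(c[0]+r*np.cos(np.radians(a)),c[1]+r*np.sin(np.radians(a)),z))
            j[int(round(q[1])),int(round(q[0]))]=(0,0,255) if z>zb else (0,255,0)
cv2.imwrite('pics/t7.png',np.hstack([cv2.resize(k[185:230,320:370],None,fx=8,fy=8,interpolation=0) for k in(i,j)]))
```

```text
t 21.3 tcp [ 0.4639 -0.2246  0.1522] gap 0.424 F [-0.1  1.2 -1.2]
shift [-0.0013 -0.0006  0.0422] turn [-0.03 -0.04  0.15]
```

View pics/t7.png

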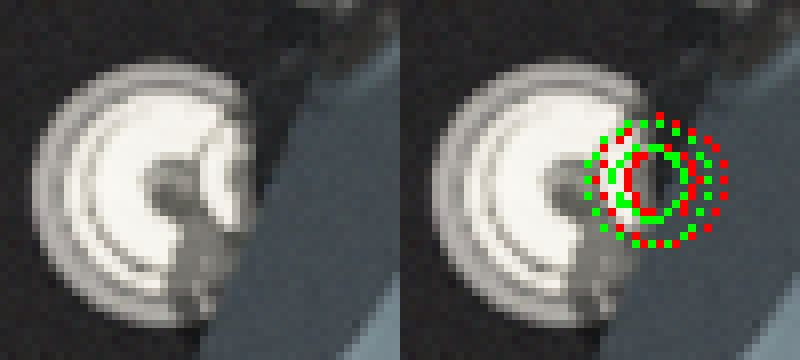

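Request:
play_rows([
  [[-0.0005,-0.0005,0.01,0,0,0],[0,0,0.02,0,0,0],[0,0,0.012,0,0,0],[0,0,0.003,0,0,0],[0,0,0,0,0,0],[0,0,0,0,0,0]],
])

```text
t: 22.1
tcp_pos: [0.4637, -0.2267, 0.1076]
tool_rot: [0.707, 0.707, 0.0, 0.001]
force: [-0.8, 0.2, -2.2]
finger_gap: 0.424
```

```bash
python3 -c "
from h import *
delta((.4632,-.2258,.0575))"
```

```text
t 22.1 tcp [ 0.4637 -0.2267  0.1076] gap 0.424 F [-0.8  0.2 -2.2]
shift [ 0.0009 -0.0006  0.0501] turn [0.05 0.04 0.05]
```

Request:
play_rows([
  [[0.0006,-0.0004,0.003,0,0,0],[0,0,0.005,0,0,0],[0,0,0.005,0,0,0],[0,0,0.005,0,0,0],[0,0,0.005,0,0,0],[0,0,0,0,0,0]],
])

```text
t: 22.85
tcp_pos: [0.4627, -0.2257, 0.0836]
tool_rot: [0.707, 0.707, -0.0, -0.001]
force: [-0.4, -0.4, -0.7]
finger_gap: 0.42
```

Request:
play_rows([
  [[0,0,0.005,0,0,0],[0,0,0.01,0,0,0],[0,0,0.008,0,0,0],[0,0,0.003,0,0,0],[0,0,0,0,0,0],[0,0,0,0,0,0]],
])

```text
t: 23.6
tcp_pos: [0.4631, -0.2259, 0.0583]
tool_rot: [0.707, 0.707, 0.0, 0.0]
force: [-0.3, 0.0, -1.8]
finger_gap: 0.421
```

Request:
play_rows([
  [[0,0,0,0,0,0],[0,0,0,0,0,0],[0,0,0,0,0,0],[0,0,0,0,0,0],[0,0,0,0,0,0]],
], fingers=0.58)

```text
t: 24.22
tcp_pos: [0.463, -0.2258, 0.0582]
tool_rot: [0.707, 0.707, 0.0, 0.0]
force: [-0.1, -0.1, -0.2]
finger_gap: 0.581
```

Request:
play_rows([
  [[0,0,-0.02,0,0,0],[0,0,-0.03,0,0,0],[0,0,-0.04,0,0,0],[0.05,0,0,0,0,0],[0.05,0,0,0,0,0],[0.05,0,0,0,0,0],[0.05,0,0,0,0,0],[0,0,0,0,0,0],[0,0,0,0,0,0]],
])

```text
t: 25.35
tcp_pos: [0.4632, -0.0261, 0.1483]
tool_rot: [0.706, 0.708, 0.0, 0.0]
force: [-0.4, -0.3, -0.1]
finger_gap: 0.583
```

Run:
```python
from h import *
delta((.4632,-.2258,.12))
p=manip.snapshot('top');i=cv2.cvtColor(p['img'],cv2.COLOR_RGB2BGR)
cv2.imwrite('pics/t8.png',cv2.resize(i[180:235,315:370],None,fx=10,fy=10,interpolation=3))
print(fit(p,(343,208),.044,215))
p=manip.snapshot('scene');i=cv2.cvtColor(p['img'],cv2.COLOR_RGB2BGR)
cv2.imwrite('pics/s8.png',cv2.resize(i[150:210,290:360],None,fx=8,fy=8,interpolation=3))
```

```text
t 25.35 tcp [ 0.4632 -0.0261  0.1483] gap 0.583 F [-0.4 -0.3 -0.1]
shift [-0.1997 -0.0004  0.0284] turn [0.04 0.03 0.1 ]
[array([ 0.4627, -0.2185,  0.0648,  0.0653]), array([ 0.4582, -0.215 ,  0.0407,  0.0523])]
```

View pics/t8.png

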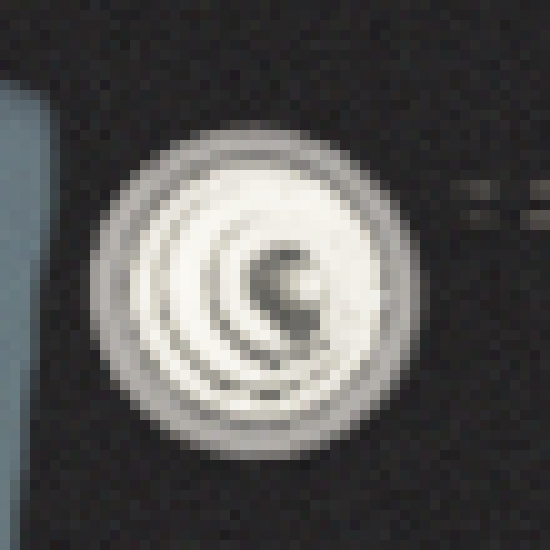

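View pics/s8.png

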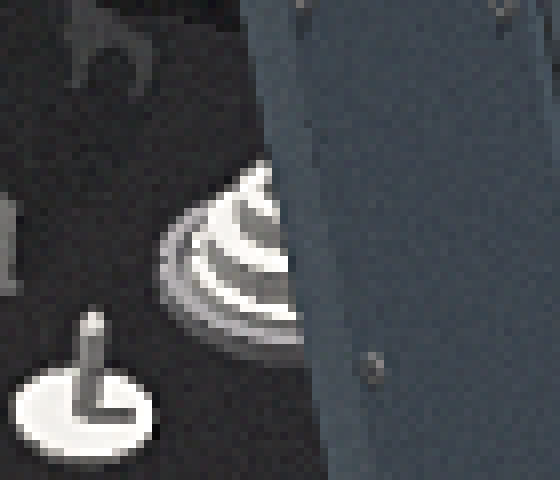

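Request:
play_rows([
  [[-0.05,0,0,0,0,0],[-0.05,0,0,0,0,0],[-0.05,0,0,0,0,0],[-0.0495,0,0,0,0,0],[0,0,0.02,0,0,0],[0,0,0,0,0,0],[0,0,0,0,0,0]],
], fingers=0.35)

```text
t: 26.32
tcp_pos: [0.4626, -0.2256, 0.1283]
tool_rot: [0.707, 0.707, -0.0, -0.0]
force: [-0.9, -0.5, -0.6]
finger_gap: 0.352
```

```bash
python3 -c "
from h import *
delta((.4632,-.2258,.078))"
```

```text
t 26.325 tcp [ 0.4626 -0.2256  0.1283] gap 0.352 F [-0.9 -0.5 -0.6]
shift [-0.0002  0.0006  0.0503] turn [-0.03 -0.02  0.01]
```

Request:
play_rows([
  [[0,0.0005,0.015,0,0,0],[0,0,0.015,0,0,0],[0,0,0.012,0,0,0],[0,0,0.006,0,0,0],[0,0,0,0,0,0],[0,0,0,0,0,0]],
])

```text
t: 27.08
tcp_pos: [0.4637, -0.2255, 0.0804]
tool_rot: [0.707, 0.707, 0.0, 0.0]
force: [-0.8, 0.9, -0.7]
finger_gap: 0.351
```

Request:
play_rows([
  [[0,0,0.002,0,0,0],[0,0,0.002,0,0,0],[0,0,0,0,0,0],[0,0,0,0,0,0]],
])

```text
t: 27.58
tcp_pos: [0.4635, -0.2253, 0.0762]
tool_rot: [0.707, 0.707, 0.0, 0.0]
force: [0.7, 0.6, -0.4]
finger_gap: 0.35
```

Request:
play_rows([
  [[0,0,0.002,0,0,0],[0,0,0.0,0,0,0],[0,0,0,0,0,0]],
])

```text
t: 27.95
tcp_pos: [0.4635, -0.2253, 0.0741]
tool_rot: [0.707, 0.707, -0.0, -0.0]
force: [-0.3, -0.2, -0.2]
finger_gap: 0.35
```

Request:
play_rows([
  [[0,0,0.002,0,0,0],[0,0,0.0,0,0,0],[0,0,0,0,0,0]],
])

```text
t: 28.32
tcp_pos: [0.4635, -0.2253, 0.0722]
tool_rot: [0.707, 0.707, 0.0, -0.0]
force: [-0.3, -0.0, 0.1]
finger_gap: 0.35
```

Request:
play_rows([
  [[0,0,0,0,0,0],[0,0,0,0,0,0],[0,0,0,0,0,0],[0,0,0,0,0,0],[0,0,0,0,0,0],[0,0,0,0,0,0]],
], fingers=0.0, squeeze=70)

```text
t: 29.08
tcp_pos: [0.463, -0.2251, 0.0722]
tool_rot: [0.707, 0.708, -0.0, -0.001]
force: [-4.4, -0.6, 5.2]
finger_gap: 0.134
```

Request:
play_rows([
  [[0,0,-0.003,0,0,0],[0,0,-0.006,0,0,0],[0,0,-0.01,0,0,0],[0,0,-0.015,0,0,0],[0,0,-0.02,0,0,0],[0,0,-0.02,0,0,0],[0,0,-0.02,0,0,0],[0,0,-0.02,0,0,0],[0,0,-0.02,0,0,0],[0,0,-0.015,0,0,0]],
])

```text
t: 30.32
tcp_pos: [0.4635, -0.2252, 0.2228]
tool_rot: [0.707, 0.707, 0.0, 0.001]
force: [0.9, -0.1, -6.0]
finger_gap: 0.133
```

Request:
play_rows([
  [[0,0,-0.003,0,0,0],[0,0,0,0,0,0],[0,0,0,0,0,0],[0,0,0,0,0,0],[0,0,0,0,0,0],[0,0,0,0,0,0]],
])

```text
t: 31.08
tcp_pos: [0.4635, -0.2253, 0.224]
tool_rot: [0.707, 0.707, -0.0, -0.0]
force: [0.8, -0.2, -6.4]
finger_gap: 0.127
```

Run:
```python
from h import *
delta((.4632,-.2258,.222))
p=manip.snapshot('top');i=cv2.cvtColor(p['img'],cv2.COLOR_RGB2BGR)
cv2.imwrite('pics/t9.png',cv2.resize(i[150:260,290:410],None,fx=5,fy=5,interpolation=3))
p=manip.snapshot('scene');save(p,'s9.png')
```

```text
t 31.075 tcp [ 0.4635 -0.2253  0.224 ] gap 0.127 F [ 0.8 -0.2 -6.4]
shift [-0.0005 -0.0003  0.002 ] turn [-0.02 -0.02  0.06]
```

View pics/t9.png

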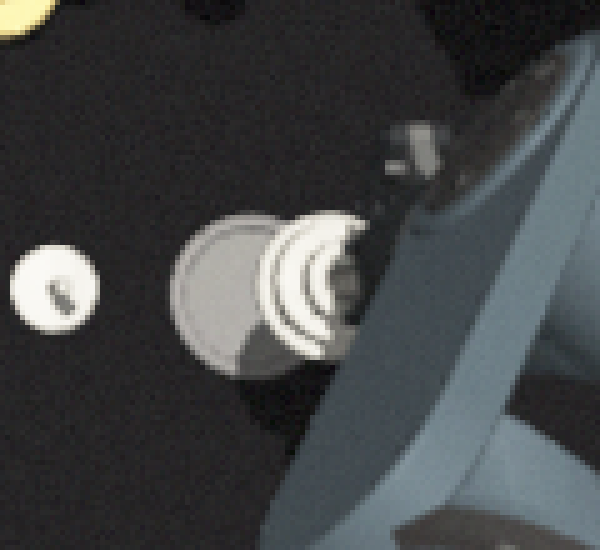

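View pics/s9.png

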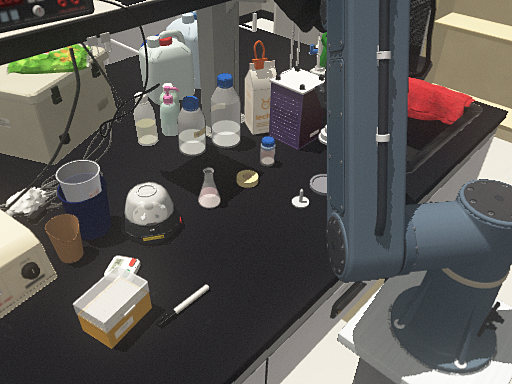

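Request:
play_rows([
  [[0,0,0,0,0,0],[0,0,0,0,0,0],[0,0,0,0,0,0],[0,0,0,0,0,0],[0,0,0,0,0,0],[0,0,0,0,0,0],[0,0,0,0,0,0],[0,0,0,0,0,0]],
])

```text
t: 32.17
tcp_pos: [0.4635, -0.2254, 0.2242]
tool_rot: [0.707, 0.707, -0.0, -0.0]
force: [0.8, -0.5, -6.9]
finger_gap: 0.133
```

Run:
```python
from h import *
for k in range(3):
    s=manip.sense();print(s['t'],s['finger_gap'],s['force'],np.abs(s['qd']).max())
    p=manip.snapshot('top')
i=cv2.cvtColor(p['img'],cv2.COLOR_RGB2BGR);j=i.copy()
for r,z,c in((.035,.158+.008,(0,0,255)),(.028,.158+.023,(0,255,0)),(.019,.158+.038,(255,0,0))):
    for a in np.arange(0,360,8):
        q=proj(p,(.4635+r*np.cos(np.radians(a)),-.2253+r*np.sin(np.radians(a)),z));j[int(round(q[1])),int(round(q[0]))]=c
cv2.imwrite('pics/t10.png',np.hstack([cv2.resize(k[185:230,335:385],None,fx=8,fy=8,interpolation=0) for k in(i,j)]))
```

```text
32.175 0.13288045109336966 [ 0.78029296 -0.54641208 -6.88560788] 0.00045850371477071025
32.225 0.12929042798684312 [ 0.21795948  0.26231762 -5.92556064] 0.00227172320171033
32.275 0.13243988455869793 [ 0.190113   -0.77283618 -7.42881684] 0.0022165976378823817
```

View pics/t10.png

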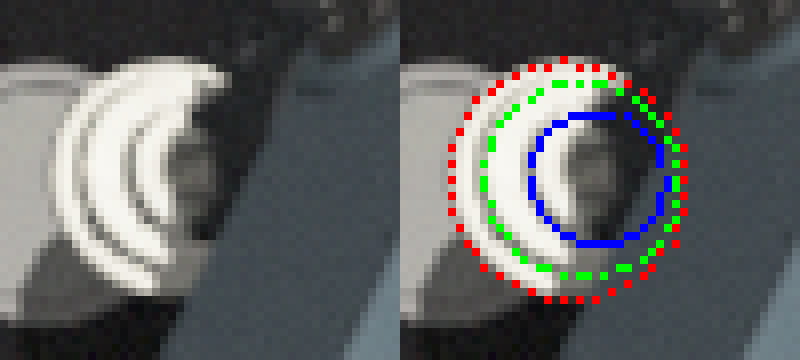

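The outlines predicted for a level, fully home stack match the picture to within about a pixel. The grip is steady, so I'll hand in.

```bash
python3 -c "
from station import manip
print(manip.sign_off())"
```

```text
the job is handed in; nothing more can be done
None
```

I threaded the wide ring and then the narrow ring onto the larger carrier in its stand. I then took the post by its bare top, lifted the carrier about 15 cm straight up, and handed in at about 32 s while still holding it.

- **Last checks:** the arm was still and the finger gap stayed at 0.13. The load of about 6–7 N fits the carrier plus both rings. In the top view, the disc and both rings lay within about a pixel (3 mm) of where a level, fully home stack should appear.
- **Other objects:** in the scene view at the end, the bystanders I could see looked to be in their places. I didn't measure their positions again.
- **Not confirmed:** the arm blocked the scene camera's view of the held carrier. So the ring heights and the level hold rest on the partly covered top view and the force reading. I released each ring 1–3 mm above its seat and judged it home from pictures taken afterwards.
- **Disagreement:** the finger gap read about 2 mm narrower than the true width on each of the three grasps. I took this as a constant offset.

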